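# Fit the saddle board into the neck-rest stand

### The arm

A 6-joint arm with a two-finger parallel gripper is mounted at the origin on a cart in front of the work surface, level with it; the furniture and walls round the work are solid. World frame = base frame: x ahead of the robot, y to its left, z up, the work surface at z = 0. Lengths are in m, angles in degrees, forces in N, time in s.
With the tool pointing down it reaches from about 0.3 to 0.75 m from the base axis. Payload 8.5 kg.
Tool frame: the origin (TCP) lies midway between the tips of the shut fingers; the grasp point (between the pads) lies 19 mm behind it (env.tcp_to_grasp is the z of the grasp point in the tool frame, in m); z points along the fingers, y is the line along which they close (so a half turn about z gives the same grasp; the last joint's range is limited). The gripper opens to 85 mm and grips with 20 to 120 N. Pads are 22 mm wide; open, the fingers measure 114 mm over their backs; the gripper's body (76 mm by 85 mm) begins 54 mm behind the grasp point. The pads swing forward as they close: fully open they stand 13 mm farther back than shut.
Start: joints at [-83.497, 21.807, 74.336, -0, 83.858, -12.336], TCP at [0.178, -0.521, 0.231] pointing down, gripper open.
Joint ranges: [-178.18, 178.18], [-50.72, 133.34], [12.68, 142.11], [-81.47, 261.47], [9.98, 163.14], [-165.26, 165.26]. Speed limits (degrees/s): [136.94, 136.94, 180, 180, 180, 180].

### API

Orientations are given as a 3x3 rotation matrix whose columns are the frame's x, y, z axes.
In Python, from rig import env, imaging, job, models gives the robot as it stands. The module is installed in compiled form; this text tells all that it offers.
- The arm moves only by the tool jog_arm, never from a script. Its argument "plan" is text: rows parted by semicolons, each of 7 numbers parted by spaces: the turn, a rotation vector about the tool's x, y, z in degrees, then the shift along the tool's x, y, z in cm, then the closure in counts, from 0 (fully open) to 255 (shut). In form: rx ry rz x y z claw; .... A call has 1 to 10 rows; each row shifts and turns the commanded pose from where the row before left it, along the tool's axes as they then stand; what a row does not reach is not made up. A row lasts 1/12 s, in which the tool goes at most 41.7 mm and 7.16 degrees, less where a joint would pass 70% of its speed; a pose out of reach is approached as far as the arm can. A call with a gripper value outside its range is refused whole. The fingers move at their own pace and stop on an object; "grip_force" is the grip in N (left out, the last holds). Time passes only in rows, so rows that do not move let the fingers close. It gives the time, the measured TCP pose, the force, the opening and the grip force at its end, in the units of the state.
- env.observe(): the state, without advancing time (a new reading comes with each control period).
- imaging.get_image(name): name is "side" or "top"; returns a dict with "pixels" (400x640x3 uint8, red, green, blue), "depth" (400x640 float32, m along the optical axis (not along the pixel's ray), 0 where there is no reading), "fov_y" (degrees; the focal length in pixels is half the picture's height over the tangent of half this angle, whatever the lens; pixels are square), "cx", "cy" (the principal point, pixels), "world_from_camera" (4x4, takes a point from camera to world coordinates). Camera axes: x right, y down, z forward; pixel columns grow to the right and rows downward; lengths in m; the calibration is good to about 2 mm. A picture is of the moment at which its call begins.
- job.close_job(): hands the job in; it is judged then, once.
Trained networks look in the newest picture that a camera, given by its name, has taken for a name from the list of things; names that differ only in an ending like _2 or _b are one class to them, and where a whole thing is asked for, a point or a joint stands for the part that bears it (a point fixed in the world has none). Each returns a list of dicts, best first, with "confidence" (0 to 1); they miss things now and then, are a little off and sometimes report something else, mostly with a low value. They report only what shows in the picture. A call takes as long as a camera call.
- models.outline_of(camera, query): "region" (400x640 bool, what is visible of it) and "bbox" ([centre column, centre row, width, height] in pixels, round what is visible of it).
- models.tip_of(camera, query): "at" ([column, row] in pixels: a listed point, or the origin of a listed thing).
The state is a dict: "time_s": time; "q": joint angles; "qvel": joint speeds; "joint_efforts": joint torques, N m; "position": TCP position; "tool_rot": TCP orientation; "ft_force": force on the tool from outside, world axes, zero at the start; "wrist_torque": the same for the moment, N m; "grip_width": finger opening in m; "gripper_force": force on a finger pad.
Only numpy, scipy, OpenCV 4.12 (cv2) and the standard library are available. Lean on these libraries where they do the work, as an engineer would, in place of code of your own. Each camera call takes 0.05 s, during which the arm holds its last target. There are 200 camera calls.

### The job

Lift the neck-rest board with the notched top up and off its hook in the rack, stand it upright on the bare bench top and let go of it, so that you can take it again by its two narrow edges. Then lower it all the way down into the slot of the neck-rest stand, notch up and centred between the cheeks, without dropping it. Leave the other board hanging and do not disturb the glue bottle, the small bottle or the round tin.

Things in the scene. Friction and masses are not known exactly. Their poses are not given: they have to be found in the camera images.
- saddle_board_center (a point): Centre (half-way up) of the loose wooden board to be moved: 60 mm wide (its y axis), 30 mm thick (x), 130 mm tall (z, up), 0.12 to 0.24 kg. Its top has a cork-lined notch 40 mm wide, 20 mm at its flat bottom, 12 mm deep (bottom 118 mm above the foot). Front and back are alike. It hangs on one of the two hooks, either one, foot 28 mm above the bench, and can stand by itself.
- flat_board_center (a point): Centre (half-way up) of the other board, with a straight flat top, otherwise of the same size, hanging on the other hook; leave it hanging.
- rack: Two-bay wooden hook rack fixed to the bench; origin on the bench under its centre, bays at y = +42 and -42 mm, open to -x and at the top. Foot plate 160 (x) x 176 (y) x 14 mm. Back wall at +x: front face at x = 50 mm, top 112 mm above the bench. Three dividers 8 mm thick at y = -84, 0, 84 mm, x = -50 to 62 mm, 152 mm tall: 8 mm free at each side of a board.
- hook_0 (a point): Top side of the +y hook where a board's hole rests, 103.5 mm above the bench; axes as the rack. The hook is a 7 mm steel rod pointing to -x; a hanging board is centred on this point, with 33 mm free behind it to the back wall. The hook ends 33 mm to -x of this point in an upturned tip, 6 mm higher than this point: raise a board 7 to 18 mm, then draw it 55 mm or more to -x.
- hook_1 (a point): Top side of the -y hook where a board's hole rests; the same as hook_0.
- slot_floor (a point): Middle of the slot's floor in the neck-rest stand (fixed to the bench), 14 mm above the bench top there, whose right half (y < 0.11 m) is 3 mm higher than the left (z = 0); x across the slot, y along it. A seated board's foot rests here, its y along the slot. Cheeks 40 mm wide (y) leave a slot 34 mm wide (x), open at both ends with flared lips ending 112 mm above it. Foot plate 130 x 110 mm.
- saddle_board_foot (a point): Middle of the notched board's underside (65 mm below its centre), same axes. Bare bench top to stand it on lies in front of the rack, toward the robot (x = 0.40 to 0.49, y = 0.13 to 0.28 m, z = 0).
- glue_a_center (a point): Centre (half-way up) of a loose white glue bottle with a pointed nozzle, 47 mm wide, 135 mm tall; not to be disturbed.
- solvent_center (a point): Centre (half-way up) of a loose small bottle with a cap, 42 mm wide, 121 mm tall; not to be disturbed.
- wax_tin_center (a point): Centre (half-way up) of a loose round tin, 66 mm wide, 25 mm high; not to be disturbed.
- saddle_board_hole (a point): Centre of the notched board's round hanging hole, 27 mm in diameter, running through along x, 62 mm above the foot; the hole's upper edge rests on the hook.

How it is judged (in metres and radians):
On the way, in this order (a step that is already met when the one before it is completed fails the run):
1. the notched board stands upright on the bare bench top, off its hook and let go (height (world z) of saddle_board_foot below 0.009 m and angle between saddle_board_center's own z axis and vertical below 0.1 rad and contact force between the fingers and saddle_board below 0.1 N and linear speed of saddle_board below 0.03 m/s), for 0.2 s.
2. the notched board is fully down in the stand's slot (horizontal distance between saddle_board_foot and slot_floor below 0.012 m and z of saddle_board_foot in the frame of slot_floor below 0.004 m), for 0.1 s.
At the end, for the whole second after the job is handed in: The notched board rests in the stand's slot, notch up: its foot within 4 mm of the slot floor and within 12 mm of the slot's middle, tilted less than 0.1 rad, its width along the slot to 0.15 rad, at rest and released; the flat-topped board still hangs within 20 mm of where it was (all of step 2 and z of saddle_board_foot in the frame of slot_floor above -0.004 m and z of saddle_board_center in the frame of slot_floor above 0.05 m and angle between saddle_board_center's own z axis and vertical below 0.1 rad and angle between the y axis of saddle_board_center and the y axis of slot_floor, either way round below 0.15 rad and linear speed of saddle_board below 0.02 m/s and contact force between the fingers and saddle_board below 0.1 N and distance of flat_board_center from where it was at the start of the episode below 0.02 m); the robot touches nothing.
It fails at once if the notched board is dropped (moves faster than 0.6 m/s while the fingers do not touch it) (contact force between the fingers and saddle_board below 0.01 N and linear speed of saddle_board above 0.6 m/s).
It fails at once if the other board is taken off its hook or shifted more than 40 mm (distance of flat_board_center from where it was at the start of the episode above 0.04 m).
It fails at once if the glue bottle, the small bottle or the round tin is moved more than 30 mm (distance of any of glue_a_center, solvent_center, wax_tin_center from where it was at the start of the episode above 0.03 m).
It also fails if it takes over 56 s, if anything falls off the work surface, if the arm or the gripper's body presses on something with over 40 N, if the wrist force passes 120 N, or if a joint passes its speed limit or range.

## Working session

There is one attempt and no reset: what is moved stays moved. The work goes in short steps, Python scripts to look and compute and a tool call to move; the robot and the scene stay as the last step left them, time stands still between calls to the robot, and variables do not carry over. Pictures are saved under pics/ and viewed, at most 10 in all, crops included, and the job is handed in when it is done.

Besides the shell and the picture viewer there is one more tool, called by a JSON object that holds its "api" and its "payload", one argument or row to a line. jog_arm: Moves the arm, as the interface text tells. Its arguments: {"type":"object","properties":{"plan":{"type":"string"},"grip_force":{"type":"number"}},"required":["plan"]}

```bash
mkdir -p pics
cat > h.py <<'E'
import numpy as np, cv2
from rig import env, imaging, job, models
def cam(n):
    d=imaging.get_image(n); d['f']=200/np.tan(np.radians(d['fov_y'])/2); return d
def pts(d):
    v,u=np.mgrid[0:400,0:640]; z=d['depth']
    P=np.stack([(u-d['cx'])/d['f']*z,(v-d['cy'])/d['f']*z,z],-1)
    T=d['world_from_camera']; W=P@T[:3,:3].T+T[:3,3]; W[z==0]=np.nan; return W
def save(d,n): cv2.imwrite('pics/'+n,d['pixels'][:,:,::-1])
E
python3 - <<'E'
from h import *
s=env.observe(); print(s['time_s'],s['position'],s['tool_rot'],s['grip_width'],env.tcp_to_grasp)
for n in('side','top'):
    d=cam(n); W=pts(d); save(d,n+'0.png'); np.save(n+'0.npy',W); print(n,d['world_from_camera'].round(3).tolist(),d['f'])
    for q in('saddle_board_center','flat_board_center','rack','hook_0','hook_1','slot_floor','glue_a_center','solvent_center','wax_tin_center','saddle_board_hole'):
        for r in models.outline_of(n,q)[:2] if 'hook' not in q and 'slot' not in q and 'hole' not in q else []:
            w=W[r['region']]; print(q,round(r['confidence'],2),np.round(r['bbox']),np.nanpercentile(w,[2,50,98],axis=0).round(3).tolist())
        for r in models.tip_of(n,q)[:2]:
            c,rr=np.round(r['at']).astype(int); print('  tip',q,round(r['confidence'],2),c,rr,W[np.clip(rr,0,399),np.clip(c,0,639)].round(3))
E
```

```text
0.0 [ 0.17754295 -0.52024083  0.23070958] [[ 9.46442956e-01  3.22871020e-01 -1.90129783e-04]
 [ 3.22870942e-01 -9.46441864e-01  1.46730884e-03]
 [ 2.93804716e-04 -1.45011150e-03 -9.99998905e-01]] 0.08542734243069981 -0.0187
side [[-0.983, -0.084, 0.163, 0.359], [-0.183, 0.533, -0.826, 1.08], [-0.018, -0.842, -0.539, 0.701], [0.0, 0.0, 0.0, 1.0]] 430.1847745395352
saddle_board_center 0.79 [292. 211.  18.  23.] [[0.566, 0.252, 0.116], [0.578, 0.273, 0.147], [0.598, 0.311, 0.158]]
  tip saddle_board_center 0.55 290 230 [0.575 0.328 0.128]
flat_board_center 0.52 [305. 193.  20.  18.] [[0.558, 0.156, 0.119], [0.57, 0.197, 0.155], [0.594, 0.228, 0.159]]
  tip flat_board_center 0.68 304 206 [0.56  0.245 0.141]
  tip flat_board_center 0.66 303 213 [0.563 0.245 0.12 ]
  tip rack 0.92 299 250 [0.556 0.328 0.074]
  tip hook_0 0.88 302 207 [0.565 0.243 0.136]
  tip hook_0 0.62 294 225 [0.564 0.331 0.146]
  tip hook_1 0.88 302 207 [0.565 0.243 0.136]
  tip hook_1 0.62 294 225 [0.564 0.331 0.146]
  tip slot_floor 0.82 345 193 [ 0.497 -0.034  0.014]
  tip slot_floor 0.15 305 210 [0.558 0.246 0.13 ]
[... 1716 characters left out ...]
20. 160.  18.  23.] [[0.618, -0.204, 0.002], [0.633, -0.172, 0.085], [0.659, -0.158, 0.123]]
solvent_center 0.38 [272. 182.  68.  57.] [[0.502, 0.149, 0.009], [0.562, 0.236, 0.02], [0.642, 0.323, 0.155]]
  tip solvent_center 0.54 422 159 [ 0.636 -0.17   0.114]
wax_tin_center 0.72 [229. 260.  24.  26.] [[0.34, 0.34, 0.001], [0.37, 0.369, 0.024], [0.401, 0.399, 0.031]]
wax_tin_center 0.53 [254. 181.  27.  19.] [[0.566, 0.248, 0.047], [0.578, 0.278, 0.147], [0.598, 0.307, 0.162]]
  tip wax_tin_center 0.88 227 262 [0.365 0.37  0.024]
  tip wax_tin_center 0.4 358 151 [0.662 0.002 0.105]
  tip saddle_board_hole 0.6 256 180 [0.579 0.274 0.15 ]
  tip saddle_board_hole 0.5 229 258 [0.376 0.364 0.029]
```

Run:
```python
import cv2,numpy as np
a=cv2.imread('pics/side0.png')[130:330,220:420]; b=cv2.imread('pics/top0.png')[120:300,200:440]
a=cv2.resize(a,(400,400),interpolation=2); b=cv2.resize(b,(400,300),interpolation=2)
c=np.zeros((400,800,3),np.uint8); c[:,:400]=a; c[:300,400:]=b; cv2.imwrite('pics/c0.png',c)
```

```text
(no output)
```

View pics/c0.png

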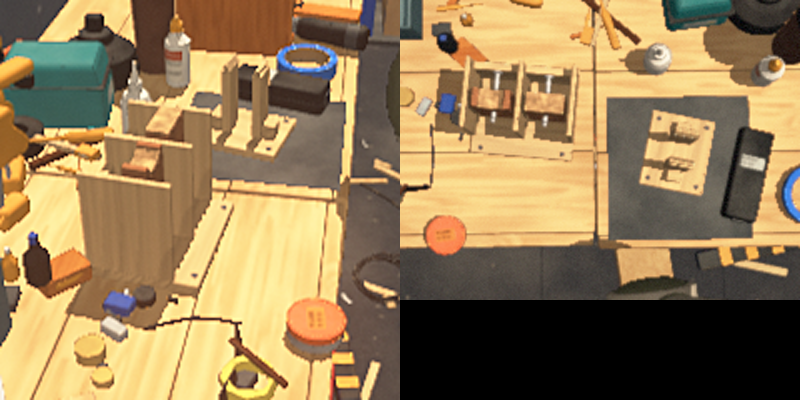

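Run:
```python
import numpy as np,cv2
W=np.load('top0.npy'); 
def rect(W,zl,zh,x,y,n):
    m=(W[...,2]>zl)&(W[...,2]<zh)&(W[...,0]>x[0])&(W[...,0]<x[1])&(W[...,1]>y[0])&(W[...,1]<y[1])
    p=W[m]; 
    if len(p)<5: print(n,len(p));return
    r=cv2.minAreaRect((p[:,:2]*1000).astype(np.float32)); print(n,len(p),p.mean(0).round(4),np.round(r[0],1),np.round(r[1],1),round(r[2],1),np.median(p[:,2]).round(4))
for n in('top','side'):
    W=np.load(n+'0.npy'); print(n)
    rect(W,.152,.17,(.54,.61),(.155,.235),'flat top')
    rect(W,.13,.17,(.54,.61),(.242,.32),'saddle top')
    rect(W,.145,.17,(.48,.66),(.13,.34),'rack+boards top')
    rect(W,.008,.020,(.46,.67),(.13,.34),'rack plate')
    rect(W,.010,.024,(.41,.60),(-.11,.08),'stand plate')
    rect(W,.110,.14,(.41,.60),(-.11,.08),'stand cheeks')
    rect(W,.05,.14,(.41,.60),(-.11,.08),'stand cheeks all')
    rect(W,.10,.118,(.60,.66),(.14,.34),'backwall')
# height profile of stand
W=np.load('top0.npy'); m=(W[...,0]>.42)&(W[...,0]<.60)&(W[...,1]>-.03)&(W[...,1]<-.01)
p=W[m]; p=p[np.argsort(p[:,0])]
print(p[:,[0,2]][::4].round(3).tolist())
```

```text
top
flat top 288 [0.5747 0.1951 0.1581] [575.3 195.7] [92.  41.2] 70.1 0.1579
saddle top 356 [0.5815 0.2838 0.1496] [575.4 280.8] [80.5 59.8] 85.1 0.1495
rack+boards top 929 [0.5817 0.2355 0.1539] [586.3 235.8] [175.9 111.1] 84.1 0.1538
rack plate 1457 [0.5487 0.239  0.0143] [567.2 228.5] [203.3 195. ] 78.2 0.0144
stand plate 1403 [ 0.5025 -0.0234  0.017 ] [503.7 -17.6] [185.8 187.8] 89.1 0.0171
stand cheeks 167 [ 0.5036 -0.0246  0.1254] [504.5 -25.2] [39.5 62.9] 78.1 0.1261
stand cheeks all 241 [ 0.5034 -0.024   0.1117] [485.5 -62.8] [136.5  68. ] 64.0 0.1225
backwall 351 [0.6319 0.2361 0.1099] [620.9 229.2] [169.   43.4] 84.6 0.1109
side
flat top 178 [0.575  0.1999 0.1563] [576.3 193.2] [73.  42.4] 85.4 0.1566
saddle top 388 [0.5748 0.2736 0.1471] [579.4 277.5] [96.  45.6] 65.1 0.1471
rack+boards top 853 [0.5833 0.2473 0.1513] [587.3 238.2] [181.1 111.9] 85.0 0.1507
rack plate 985 [0.5384 0.2619 0.013 ] [581.7 249.2] [193.4 159. ] 84.8 0.0128
stand plate 611 [ 0.488  -0.0139  0.0156] [496.8 -45.2] [164.3 135.3] 73.1 0.0153
stand cheeks 126 [ 0.5047 -0.0172  0.1204] [505.5 -22.2] [4
[... 1328 characters left out ...]
.102], [0.526, 0.125], [0.526, 0.028], [0.527, 0.131], [0.528, 0.127], [0.53, 0.111], [0.53, 0.132], [0.53, 0.131], [0.533, 0.02], [0.533, 0.102], [0.536, 0.022], [0.536, 0.043], [0.537, 0.118], [0.544, 0.019], [0.547, 0.019], [0.548, 0.035], [0.55, 0.017], [0.551, 0.035], [0.553, 0.019], [0.554, 0.039], [0.556, 0.018], [0.558, 0.022], [0.559, 0.017], [0.562, 0.018], [0.562, 0.014], [0.565, 0.02], [0.567, 0.021], [0.568, 0.015], [0.57, 0.019], [0.572, 0.002], [0.575, 0.004], [0.578, 0.006], [0.578, 0.004], [0.581, 0.008], [0.584, 0.006], [0.584, 0.002], [0.587, 0.008], [0.587, 0.002], [0.59, 0.006], [0.591, -0.002], [0.593, 0.004], [0.595, 0.008], [0.596, 0.0], [0.599, 0.004], [0.599, -0.0]]
```

The notched board is apparently in the +y bay: in the side view its top at crop ~(143,158) shows the notch, while the flat top is at (163,122). I'll check this with depth and fit the poses.

Run:
```python
import numpy as np,cv2
from scipy.optimize import minimize
def fr(W,o,a):
    a=np.radians(a); R=np.array([[np.cos(a),np.sin(a)],[-np.sin(a),np.cos(a)]]); return (W[...,:2]-o)@R.T
for n in('top','side'):
    W=np.load(n+'0.npy').reshape(-1,3); W=W[~np.isnan(W).any(1)]
    def box(m,size,x0):
        p=W[m,:2]
        def c(v):
            q=np.abs(fr(p,v[:2],v[2]*100))-np.array(size)/2
            # outside penalty minus soft extents
            out=np.clip(q,0,.004).sum()
            L=fr(p,v[:2],v[2]*100); e=np.percentile(L,[1.5,98.5],axis=0)
            return out/len(p)*20+np.abs(e-np.array([[-1,-1],[1,1]])*np.array(size)/2).sum()
        return minimize(c,x0,method='Nelder-Mead',options=dict(initial_simplex=np.array(x0)+np.vstack([np.zeros(3),np.diag([.006,.006,.04])]),maxiter=800)).x
    z=W[:,2]; near=(abs(W[:,0]-.58)<.1)&(abs(W[:,1]-.236)<.11)
    v=box(near&(z>.142)&(z<.17),(.112,.176),[.586,.236,-.055]); print(n,'rack tops',v[:2].round(4),(v[2]*100).round(2))
    ro=v[:2]-.006*np.array([np.cos(np.radians(v[2]*100)),np.sin(np.radians(v[2]*100))]); print(' origin',ro.round(4))
    # divider lines: fit y of tops
    L=fr(W,ro,v[2]*100)
    for k,yc in (('d',-.084),('d',0),('d',.084)):
        m=(abs(L[:,1]-yc)<.009)&(z>.140)&(z<.16)&(L[:,0]>-.05)&(L[:,0]<.06); p=W[m]
        if m.sum()>20:
            f=np.polyfit(p[:,0],p[:,1],1); print('  div',yc,m.sum(),'yaw',np.degrees(np.arctan(f[0])).round(2),'locy',L[m,1].mean().round(4))
    # plate front edge
    for s in(.042,-.042):
        m=(abs(L[:,1]-s)<.029)&(z>.125)&(z<.17)&(abs(L[:,0])<.03)
        l=L[m]; zz=z[m]; print('  bay',s,m.sum(),'x pct',np.percentile(l[:,0],[3,50,97]).round(4),'y',np.percentile(l[:,1],[2,98]).round(4),
          'z prof',[np.median(zz[abs(l[:,1]-s-t)<.003]).round(4) for t in(-.026,-.02,-.013,-.006,0,.006,.013,.02,.026)])
    m=(abs(W[:,0]-.504)<.05)&(abs(W[:,1]+.024)<.06)&(z>.115)&(z<.14)
    v=box(m,(.062,.040),[.504,-.024,-.2]); print(' cheeks',v[:2].round(4),(v[2]*100).round(2), m.sum(), 'len',cv2.minAreaRect((W[m,:2]*1000).astype(np.float32)))
    mm=(abs(W[:,0]-.504)<.09)&(abs(W[:,1]+.024)<.09)&(z>.0115)&(z<.024)
    v=box(mm,(.130,.110),[.504,-.024,-.2]); print(' plate',v[:2].round(4),(v[2]*100).round(2),mm.sum())
```

```text
top rack tops [0.5862 0.2355] -1.85
 origin [0.5802 0.2357]
  div -0.084 129 yaw -5.49 locy -0.0837
  div 0 146 yaw -5.6 locy -0.0
  div 0.084 147 yaw -5.22 locy 0.0837
  bay 0.042 285 x pct [-0.0143 -0.0009  0.0152] y [0.0138 0.0691] z prof [np.float64(0.1569), np.float64(0.1574), np.float64(0.1488), np.float64(0.1458), np.float64(0.1458), np.float64(0.1468), np.float64(0.1466), np.float64(0.1541), np.float64(0.1587)]
  bay -0.042 293 x pct [-0.0198 -0.0066  0.0094] y [-0.0707 -0.014 ] z prof [np.float64(0.1577), np.float64(0.1584), np.float64(0.1578), np.float64(0.1589), np.float64(0.1574), np.float64(0.1585), np.float64(0.157), np.float64(0.1592), np.float64(0.1571)]
 cheeks [ 0.5044 -0.0257] -15.94 161 len ((504.53607177734375, -25.260183334350586), (39.38663864135742, 62.91210174560547), 78.01994323730469)
 plate [ 0.504 -0.026] -13.82 1326
side rack tops [0.5855 0.2412] -10.21
 origin [0.5796 0.2422]
  div -0.084 144 yaw -6.03 locy -0.0844
  div 0 180 yaw -5.6 locy -0.0007
  div 0.084 251 yaw -5.52 locy 0.0834
  bay 0.042 280 x pct [-0.0189 -0.007   0.011 ] y [0.0141 0.0695] z prof [np.float64(0.1541), np.float64(0.149), np.float64(0.1445), np.float64(0.1443), np.float64(0.1444), np.float64(0.1394), np.float64(0.1438), np.float64(0.1561), np.float64(0.152)]
  bay -0.042 249 x pct [-0.0124 -0.0013  0.0177] y [-0.0696 -0.0142] z prof [np.float64(0.1562), np.float64(0.1567), np.float64(0.1563), np.float64(0.1555), np.float64(0.1563), np.float64(0.1553), np.float64(0.1558), np.float64(0.1558), np.float64(0.1514)]
 cheeks [ 0.5053 -0.0214] -14.74 100 len ((504.4576721191406, -24.22149658203125), (47.751007080078125, 62.91860580444336), 73.40618896484375)
 plate [ 0.4852 -0.0145] 2.19 602
```

{"api": "jog_arm", "payload": {
  "plan": "0 0 0 0 0 -3 0; 0 0 0 0 0 -3 0;0 0 -6.6 0 0 0 0;0 0 -6.6 0 0 0 0;0 0 -6.6 0 0 0 0;0 0 -6.6 0 0 0 0;0 0 -6.6 0 0 0 0;0 0 -6.6 0 0 0 0;0 0 -6.6 0 0 0 0;0 0 -6.6 0 0 0 0",
  "grip_force": 40
}}

```text
time_s: 2.53
position: [0.1776, -0.5205, 0.2913]
tool_rot: [[0.31, 0.951, 0.0], [0.951, -0.31, 0.0], [0.0, -0.0, -1.0]]
ft_force: [-0.6, -0.4, 0.1]
grip_width: 0.0854
gripper_force: 0.0
```

Run:
```python
import numpy as np,cv2
def U(a): a=np.radians(a); return np.array([[np.cos(a),-np.sin(a)],[np.sin(a),np.cos(a)]])
for n in('top','side'):
    W=np.load(n+'0.npy').reshape(-1,3); W=W[~np.isnan(W).any(1)]; z=W[:,2]; R=U(-5.5)
    near=(abs(W[:,0]-.58)<.1)&(abs(W[:,1]-.236)<.11)&(z>.145)&(z<.17)
    L=W[near,:2]@R; lo,hi=np.percentile(L,1,axis=0),np.percentile(L,99,axis=0)
    c=(lo+hi)/2; print(n,'rack size',(hi-lo).round(4),'origin',(R@(c-[.006,0])).round(4))
    o=c-[.006,0]; L=W[:,:2]@R-o
    for s in(.042,-.042):
        m=(abs(L[:,1]-s)<.034)&(z>.138)&(z<.17)&(abs(L[:,0])<.03)
        a=np.percentile(L[m],2,axis=0);b=np.percentile(L[m],98,axis=0)
        print(' bay',s,'size',(b-a).round(4),'loc c',((a+b)/2).round(4),'world',(R@((a+b)/2+o)).round(4))
    # stand: inner faces / top of cheeks
    m=(abs(W[:,0]-.504)<.05)&(abs(W[:,1]+.024)<.06)&(z>.115)&(z<.14); p=W[m,:2]
    for a in np.arange(-18,-7,2):
        L=p@U(a); q=np.percentile(L,[2,98],axis=0); far=L[:,0]>q.mean(0)[0]
        print(a,(q[1]-q[0]).round(4),'c',(U(a)@q.mean(0)).round(4),'ymean near/far',L[~far,1].mean().round(4),L[far,1].mean().round(4))
```

```text
top rack size [0.1064 0.1749] origin [0.58   0.2363]
 bay 0.042 size [0.0288 0.0583] loc c [-0.0018  0.0415] world [0.5823 0.2778]
 bay -0.042 size [0.0295 0.0579] loc c [-0.0017 -0.0422] world [0.5743 0.1945]
-18 [0.0614 0.0406] c [ 0.5041 -0.0258] ymean near/far 0.1294 0.1342
-16 [0.0614 0.039 ] c [ 0.504 -0.026] ymean near/far 0.1132 0.1163
-14 [0.0613 0.0382] c [ 0.5043 -0.0256] ymean near/far 0.0968 0.0983
-12 [0.0613 0.0384] c [ 0.5043 -0.0252] ymean near/far 0.0803 0.0801
-10 [0.0612 0.0383] c [ 0.5044 -0.0249] ymean near/far 0.0637 0.0618
-8 [0.0614 0.04  ] c [ 0.5045 -0.0249] ymean near/far 0.047 0.0435
side rack size [0.1064 0.1765] origin [0.581  0.2395]
 bay 0.042 size [0.0293 0.059 ] loc c [-0.0019  0.0425] world [0.5832 0.282 ]
 bay -0.042 size [0.0295 0.0593] loc c [-0.002  -0.0414] world [0.575  0.1985]
-18 [0.0592 0.043 ] c [ 0.5037 -0.0215] ymean near/far 0.136 0.1409
-16 [0.0589 0.0421] c [ 0.504  -0.0215] ymean near/far 0.1199 0.1231
-14 [0.0582 0.0427] c [ 0.5038 -0.022 ] ymean near/far 0.1035 0.1051
-12 [0.0588 0.0435] c [ 0.504  -0.0216] ymean near/far 0.0871 0.087
-10 [0.0599 0.045 ] c [ 0.504  -0.0217] ymean near/far 0.0705 0.0688
-8 [0.0608 0.0459] c [ 0.5041 -0.0214] ymean near/far 0.0539 0.0505
```

{"api": "jog_arm", "payload": {
  "plan": "0 0 -6.3 0 0 0 0;0 0 -6.3 0 0 0 0;0 0 0 4 0 0 0;0 0 0 4 0 0 0;0 0 0 4 0 0 0;0 0 0 4 0 0 0;0 0 0 4 0 0 0;0 0 0 4 0 0 0;0 0 0 3 2.6 0 0;0 0 0 3 2.6 0 0"
}}

```text
time_s: 3.37
position: [0.2593, -0.2255, 0.2919]
tool_rot: [[0.103, 0.995, 0.001], [0.995, -0.103, -0.002], [-0.002, 0.001, -1.0]]
ft_force: [0.8, -1.8, 0.4]
grip_width: 0.0851
gripper_force: 0.0
```

{"api": "jog_arm", "payload": {
  "plan": "0 0 0 3.5 1.8 0 120;0 0 0 3.5 1.8 0 120;0 0 0 3.5 1.8 0 120;0 0 0 3.5 1.8 0 120;0 0 0 3.5 1.8 0 120;0 0 0 3.5 1.8 0 120;0 0 0 3.5 1.8 0 120;0 0 0 3.5 1.8 0 120;0 0 0 3.5 1.8 0 120;0 0 0 3.5 1.8 0 120"
}}

```text
time_s: 4.2
position: [0.4743, 0.1051, 0.2914]
tool_rot: [[0.1, 0.995, 0.0], [0.995, -0.1, -0.0], [-0.0, 0.0, -1.0]]
ft_force: [0.0, -0.9, 0.5]
grip_width: 0.0454
gripper_force: 0.0
```

{"api": "jog_arm", "payload": {
  "plan": "0 0 0 3 1.5 0 120;0 0 0 3 1.5 0 120;0 0 0 3 1.5 0 120;0 0 0 3 1.5 0 120;0 0 0 0 0 0 120;0 0 0 0 0 0 120;0 0 0 0 0 0 120"
}}

```text
time_s: 4.78
position: [0.5451, 0.216, 0.2912]
tool_rot: [[0.1, 0.995, -0.0], [0.995, -0.1, -0.0], [-0.0, -0.0, -1.0]]
ft_force: [0.4, 0.0, 0.1]
grip_width: 0.0453
gripper_force: 0.0
```

{"api": "jog_arm", "payload": {
  "plan": "0 0 0 2.3 1 0 120;0 0 0 2.3 1 0 120;0 0 0 2.14 1.1 0 120;0 0 0 0 0 3.5 120;0 0 0 0 0 3.5 120;0 0 0 0 0 2 120;0 0 0 0 0 0 120;0 0 0 0 0 0 120"
}}

```text
time_s: 5.45
position: [0.5829, 0.2792, 0.202]
tool_rot: [[0.102, 0.995, -0.001], [0.995, -0.102, -0.0], [-0.0, -0.001, -1.0]]
ft_force: [0.3, -0.1, 0.7]
grip_width: 0.0453
gripper_force: 0.0
```

Run:
```python
from h import *
ims=[]
for n,(r,c) in(('side',(130,230)),('top',(120,200))):
    d=cam(n); np.save(n+'1.npy',pts(d)); ims.append(cv2.resize(d['pixels'][r:r+130,c:c+130,::-1],(400,400),interpolation=2))
    W=pts(d);
    print(n)
    T=np.linalg.inv(d['world_from_camera'])
    for P in([.5827,.280,.158],env.observe()['position']):
        p=T[:3,:3]@P+T[:3,3]; print(p[:2]/p[2]*d['f']+[d['cx'],d['cy']]-[c,r])
cv2.imwrite('pics/c1.png',np.hstack(ims)); print(env.observe()['position'])
```

```text
side
[60.79515087 77.11324722]
[59.41634664 60.10671167]
top
[53.49027639 58.14515415]
[51.33483067 55.13864302]
[0.58376081 0.27978275 0.20394668]
```

View pics/c1.png

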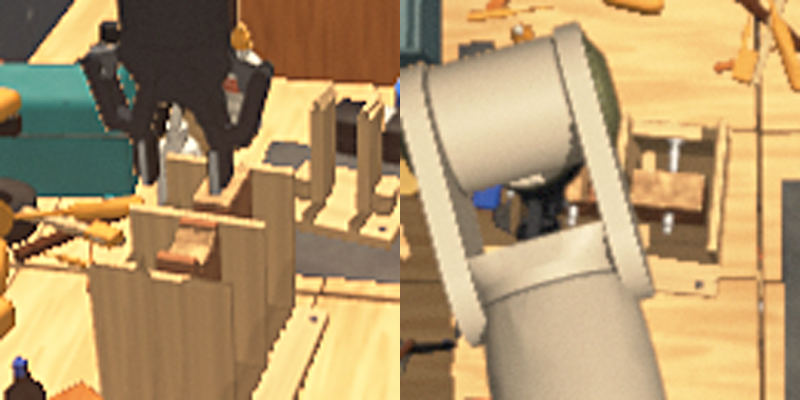

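{"api": "jog_arm", "payload": {
  "plan": "0 0 0 0 0 2 120;0 0 0 0 0 2 120;0 0 0 0 0 2 120;0 0 0 0 0 1.5 120;0 0 0 0 0 1.4 120;0 0 0 0 0 0 120;0 0 0 0 0 0 120"
}}

```text
time_s: 6.13
position: [0.5836, 0.2802, 0.1139]
tool_rot: [[0.101, 0.995, 0.002], [0.995, -0.101, 0.001], [0.001, 0.002, -1.0]]
ft_force: [0.6, -0.4, 1.6]
grip_width: 0.0453
gripper_force: 0.0
```

{"api": "jog_arm", "payload": {
  "plan": "0 0 0 0 0 0 255;0 0 0 0 0 0 255;0 0 0 0 0 0 255;0 0 0 0 0 0 255;0 0 0 0 0 0 255;0 0 0 0 0 0 255",
  "grip_force": 50
}}

```text
time_s: 6.63
position: [0.584, 0.2805, 0.1146]
tool_rot: [[0.1, 0.995, 0.004], [0.995, -0.1, 0.001], [0.001, 0.004, -1.0]]
ft_force: [-0.4, -0.2, 7.2]
grip_width: 0.0293
gripper_force: 50.3
```

{"api": "jog_arm", "payload": {
  "plan": "0 0 0 0 0 -0.4 255;0 0 0 0 0 -0.4 255;0 0 0 0 0 -0.4 255;0 0 0 0 0 0 255;0 0 0 0 -1 0 255;0 0 0 0 -1 0 255;0 0 0 0 -1 0 255;0 0 0 0 -1 0 255;0 0 0 0 0 0 255"
}}

```text
time_s: 7.38
position: [0.5417, 0.2845, 0.1244]
tool_rot: [[0.1, 0.995, -0.001], [0.995, -0.1, -0.0], [-0.0, -0.001, -1.0]]
ft_force: [0.0, 0.6, -1.6]
grip_width: 0.0293
gripper_force: 49.6
```

{"api": "jog_arm", "payload": {
  "plan": "0 0 0 0 -1.5 0 255;0 0 0 0 -1.5 0 255;0 0 0 0 -1.5 0 255;0 0 0 0 -2 0 255;0 0 0 0 -2 0 255;0 0 0 -1.5 -1 0 255;0 0 0 -1.5 0 0 255;0 0 0 -1.5 0 0 255;0 0 0 0 0 0 255;0 0 0 0 0 0 255"
}}

```text
time_s: 8.22
position: [0.4448, 0.2488, 0.1246]
tool_rot: [[0.102, 0.995, 0.001], [0.995, -0.102, 0.0], [0.0, 0.0, -1.0]]
ft_force: [-0.6, 0.7, -1.5]
grip_width: 0.0293
gripper_force: 49.8
```

Run:
```python
from h import *
d=cam('side'); im=cv2.resize(d['pixels'][130:330,220:420,::-1],(600,600),interpolation=2); cv2.imwrite('pics/c2.png',im)
s=env.observe();print(s['position'],s['grip_width'],s['ft_force'],s['wrist_torque'])
```

```text
[0.44482598 0.24922207 0.12446876] 0.029301474529591767 [-0.12332344  0.07267491 -2.14250677] [-0.01431826 -0.00905938  0.00208901]
```

View pics/c2.png

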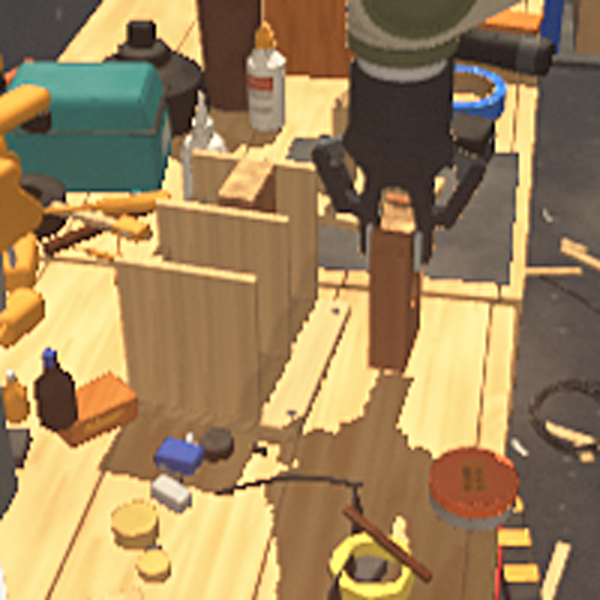

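The side view shows the notched board held upright, clear of the rack (foot at about pixel (390,365)). The flat board still hangs. Lowering next.

{"api": "jog_arm", "payload": {
  "plan": "0 0 0 0 0 1.2 255;0 0 0 0 0 1.2 255;0 0 0 0 0 0.8 255;0 0 0 0 0 0.1 255;0 0 0 0 0 0 255;0 0 0 0 0 0 255"
}}

```text
time_s: 8.77
position: [0.4446, 0.2493, 0.0917]
tool_rot: [[0.1, 0.995, 0.001], [0.995, -0.1, 0.0], [0.0, 0.001, -1.0]]
ft_force: [-0.8, 0.4, -2.1]
grip_width: 0.0292
gripper_force: 49.9
```

{"api": "jog_arm", "payload": {
  "plan": "0 0 0 0 0 0.1 255;0 0 0 0 0 0.1 255;0 0 0 0 0 0 255;0 0 0 0 0 0 255"
}}

```text
time_s: 9.1
position: [0.4442, 0.249, 0.0895]
tool_rot: [[0.1, 0.995, 0.0], [0.995, -0.1, 0.0], [0.0, 0.0, -1.0]]
ft_force: [-0.5, -0.7, -1.7]
grip_width: 0.0292
gripper_force: 49.9
```

{"api": "jog_arm", "payload": {
  "plan": "0 0 0 0 0 0.1 255;0 0 0 0 0 0.1 255;0 0 0 0 0 0 255;0 0 0 0 0 0 255"
}}

```text
time_s: 9.43
position: [0.4442, 0.249, 0.0873]
tool_rot: [[0.1, 0.995, -0.0], [0.995, -0.1, -0.0], [-0.0, -0.0, -1.0]]
ft_force: [0.4, -0.3, -1.9]
grip_width: 0.0294
gripper_force: 49.9
```

{"api": "jog_arm", "payload": {
  "plan": "0 0 0 0 0 0.1 255;0 0 0 0 0 0 255;0 0 0 0 0 0 255"
}}

```text
time_s: 9.68
position: [0.4443, 0.249, 0.0867]
tool_rot: [[0.1, 0.995, 0.0], [0.995, -0.1, 0.0], [0.0, 0.0, -1.0]]
ft_force: [-1.5, -1.3, 5.4]
grip_width: 0.0294
gripper_force: 50.5
```

{"api": "jog_arm", "payload": {
  "plan": "0 0 0 0 0 0 120;0 0 0 0 0 0 120;0 0 0 0 0 0 60;0 0 0 0 0 0 60;0 0 0 0 0 -1 60;0 0 0 0 0 -2 60;0 0 0 0 0 -2 60;0 0 0 0 0 -2 60;0 0 0 0 0 -1 60;0 0 0 0 0 0 60"
}}

```text
time_s: 10.52
position: [0.4451, 0.2493, 0.1684]
tool_rot: [[0.1, 0.995, 0.004], [0.995, -0.1, 0.001], [0.002, 0.004, -1.0]]
ft_force: [0.3, 0.1, 0.2]
grip_width: 0.0652
gripper_force: 0.0
```

{"api": "jog_arm", "payload": {
  "plan": "0 0 7 0 0 0 0;0 0 7 0 0 0 0;0 0 7 0 0 0 0;0 0 7 0 0 0 0;0 0 7 0 0 0 0;0 0 7 0 0 0 0;0 0 7 0 0 0 0;0 0 7 0 0 0 0;0 0 7 0 0 0 0;0 0 7 0 0 0 0"
}}

```text
time_s: 11.35
position: [0.4438, 0.2489, 0.1652]
tool_rot: [[0.971, 0.24, -0.002], [0.24, -0.971, -0.0], [-0.002, 0.0, -1.0]]
ft_force: [0.7, -0.7, 0.3]
grip_width: 0.0853
gripper_force: 0.0
```

{"api": "jog_arm", "payload": {
  "plan": "0 0 7 0 0 0 0;0 0 7 0 0 0 0;0 0 6 0 0 0 0;0 0 0 0 0 -4 0;0 0 0 0 0 -4 0;0 0 0 0 0 0 0;0 0 0 0 0 0 0"
}}

```text
time_s: 11.93
position: [0.4447, 0.2492, 0.2472]
tool_rot: [[0.995, -0.1, 0.003], [-0.1, -0.995, 0.001], [0.003, -0.001, -1.0]]
ft_force: [-1.0, 0.2, -1.2]
grip_width: 0.0854
gripper_force: 0.0
```

Run:
```python
from h import *
d=cam('side'); W=pts(d); im=cv2.resize(d['pixels'][130:330,220:420,::-1],(600,600),interpolation=2); cv2.imwrite('pics/c3.png',im)
d2=cam('top'); W2=pts(d2)
s=env.observe();print(s['position'],s['tool_rot'].tolist() if hasattr(s['tool_rot'],'tolist') else s['tool_rot'],s['q'])
for w in(W,W2):
    m=(abs(w[...,0]-.444)<.03)&(abs(w[...,1]-.249)<.05)&(w[...,2]>.112)&(w[...,2]<.137); p=w[m]; print(len(p))
    if len(p)>10:
        a=np.radians(-5.7);R=np.array([[np.cos(a),-np.sin(a)],[np.sin(a),np.cos(a)]]);L=p[:,:2]@R;q=np.percentile(L,[2,98],axis=0);print(q[1]-q[0],R@q.mean(0),np.percentile(p[:,2],[2,98]),cv2.minAreaRect((p[:,:2]*1000).astype(np.float32)))
```

```text
[0.44370783 0.24885661 0.24487116] [[0.9949472158308695, -0.10037425695425371, -0.002246386271931362], [-0.10037589127043613, -0.9949493894972151, -0.0006267302328193295], [-0.002172133068403048, 0.0008490465244034243, -0.9999972804752683]] [1.59317463e+01 1.71351631e+01 7.91845685e+01 8.04421763e-04
 8.38138899e+01 1.11692436e+02]
270
[0.02957082 0.05931854] [0.44407639 0.25106208] [0.11292163 0.13006853] ((444.2524108886719, 251.5276641845703), (63.210018157958984, 30.199947357177734), 84.11407470703125)
0
```

View pics/c3.png

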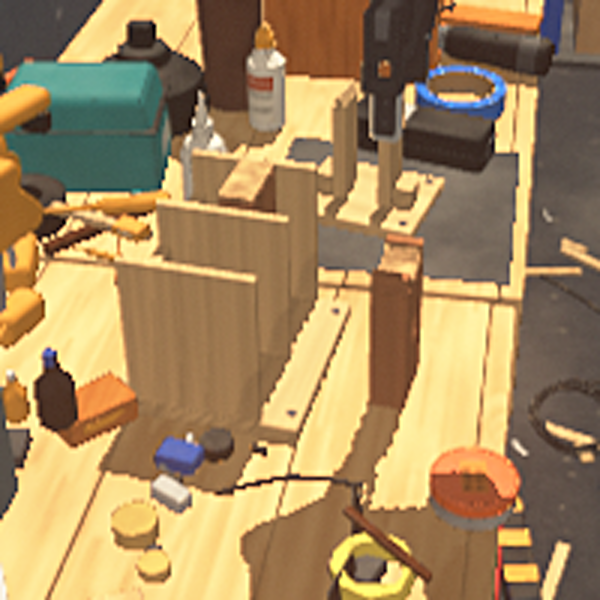

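The board stands upright at about (0.444, 0.250), with its top at pixel (397,245). It is clear of the fingers. Regrasping by the narrow edges.

{"api": "jog_arm", "payload": {
  "plan": "0 0 0 0 0 3 0;0 0 0 0 0 3 0;0 0 0 0 0 3 0;0 0 0 0 0 2 0;0 0 0 0 0 2 0;0 0 0 0 0 2 0;0 0 0 0 0 1 0;0 0 0 0 0 0 0;0 0 0 0 0 0 0"
}}

```text
time_s: 12.78
position: [0.4435, 0.2488, 0.0852]
tool_rot: [[0.995, -0.1, -0.003], [-0.1, -0.995, -0.001], [-0.003, 0.001, -1.0]]
ft_force: [1.0, 0.3, 0.7]
grip_width: 0.0852
gripper_force: 0.0
```

{"api": "jog_arm", "payload": {
  "plan": "0 0 0 0 0 0 255;0 0 0 0 0 0 255;0 0 0 0 0 0 255;0 0 0 0 0 0 255;0 0 0 0 0 0 255;0 0 0 0 0 0 255",
  "grip_force": 50
}}

```text
time_s: 13.28
position: [0.4445, 0.2489, 0.0871]
tool_rot: [[0.995, -0.1, 0.001], [-0.1, -0.995, -0.0], [0.001, -0.0, -1.0]]
ft_force: [-1.2, -2.2, 6.1]
grip_width: 0.0595
gripper_force: 53.7
```

{"api": "jog_arm", "payload": {
  "plan": "0 0 0 0 0 -1 255;0 0 0 0 0 -2 255;0 0 0 0 0 -3 255;0 0 0 0 0 -3 255;0 0 0 0 0 -3 255;0 0 0 0 0 -3 255;0 0 0 0 0 -1 255;0 0 0 0 0 0 255;0 0 0 0 0 0 255"
}}

```text
time_s: 14.03
position: [0.4439, 0.249, 0.2459]
tool_rot: [[0.995, -0.1, -0.0], [-0.1, -0.995, 0.0], [-0.0, -0.0, -1.0]]
ft_force: [-0.2, -0.2, -0.7]
grip_width: 0.0596
gripper_force: 54.1
```

{"api": "jog_arm", "payload": {
  "plan": "0 0 0 0.6 1.7 0 255;0 0 0 0.8 2.5 0 255;0 0 0 1 3.1 0 255;0 0 0 1.1 3.3 0 255;0 0 0 1.1 3.3 0 255;0 0 0 1.1 3.3 0 255;0 0 0 1 3.3 0 255;0 0 0 0.8 2.5 0 255;0 0 0 0.7 2 0 255;0 0 0 0.5 1.5 0 255"
}}

```text
time_s: 14.87
position: [0.5038, -0.0252, 0.2443]
tool_rot: [[0.995, -0.102, -0.003], [-0.102, -0.995, 0.001], [-0.003, -0.001, -1.0]]
ft_force: [-0.1, -0.4, -1.7]
grip_width: 0.0596
gripper_force: 54.1
```

{"api": "jog_arm", "payload": {
  "plan": "0 0 3.1 0 0 0 255;0 0 3.1 0 0 0 255;0 0 0 0 0 0 255;0 0 0 0 0 0 255;0 0 0 0 0 0 255"
}}

```text
time_s: 15.28
position: [0.5038, -0.0231, 0.2455]
tool_rot: [[0.979, -0.205, -0.002], [-0.205, -0.979, 0.001], [-0.002, -0.0, -1.0]]
ft_force: [-0.5, -0.2, -1.5]
grip_width: 0.0598
gripper_force: 54.2
```

Run:
```python
from h import *
ds=[cam('side'),cam('top')]; ims=[]
for d,(r,c) in zip(ds,((80,270),(120,290))):
    W=pts(d); ims.append(cv2.resize(d['pixels'][r:r+160,c:c+160,::-1],(400,400),interpolation=2))
    a=np.radians(-12);R=np.array([[np.cos(a),-np.sin(a)],[np.sin(a),np.cos(a)]])
    L=W.copy(); L[...,:2]=(W[...,:2]-[.504,-.0235])@R
    for n,lo,hi in(('board faces',.17,.24),('cheeks',.06,.13)):
        m=(abs(L[...,0])<.05)&(abs(L[...,1])<.05)&(L[...,2]>lo)&(L[...,2]<hi); p=L[m]; print(n,len(p), np.percentile(p,[2,50,98],axis=0).round(4).tolist() if len(p)>5 else '')
cv2.imwrite('pics/c4.png',np.hstack(ims)); s=env.observe(); print(s['position'],s['tool_rot'],s['ft_force'],s['q'])
```

```text
board faces 390 [[-0.0169, -0.0243, 0.1712], [-0.0101, 0.0291, 0.2055], [0.0123, 0.0341, 0.2383]]
cheeks 381 [[-0.0304, -0.018, 0.0613], [0.0169, 0.0151, 0.0987], [0.0317, 0.0231, 0.1286]]
board faces 16 [[-0.0166, -0.0048, 0.1706], [-0.0162, 0.0081, 0.1933], [-0.0158, 0.0147, 0.2329]]
cheeks 62 [[-0.0304, -0.0202, 0.0703], [-0.027, -0.0052, 0.1221], [-0.0168, 0.0077, 0.1291]]
[ 0.50400166 -0.02315053  0.24592129] [[ 9.78572420e-01 -2.05901660e-01 -7.24577894e-04]
 [-2.05901560e-01 -9.78572687e-01  2.10568689e-04]
 [-7.52408579e-04 -5.68649928e-05 -9.99999715e-01]] [ 0.19182957 -1.0079346  -1.71511434] [-1.60971813e+01  1.66247664e+01  7.97524741e+01  8.13443337e-05
  8.36659922e+01  8.57850949e+01]
```

View pics/c4.png

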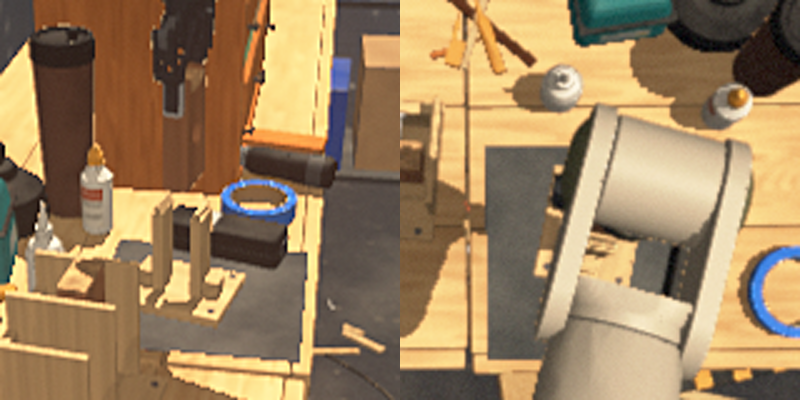

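Run:
```python
from h import *
a=np.radians(-12);R=np.array([[np.cos(a),-np.sin(a)],[np.sin(a),np.cos(a)]])
W0=np.load('side0.npy')
Ws=[pts(cam('side')) for _ in range(2)]
for w in Ws+[W0]:
    L=w.copy(); L[...,:2]=(w[...,:2]-[.504,-.0235])@R
    for lo in(.162,.175,.19,.205,.22) if w is not W0 else():
        m=(abs(L[...,0])<.03)&(abs(L[...,1])<.045)&(L[...,2]>lo)&(L[...,2]<lo+.014); p=L[m]
        e=p[p[:,1]>.022]
        print('board',lo,len(p),len(e),'x',np.percentile(e[:,0],[1,4,50,96,99]).round(4),'ymed',np.median(e[:,1]).round(4),'slope dx',np.polyfit(e[:,0],e[:,1],1)[0].round(3))
    for lo in(.07,.085,.10,.115):
        m=(abs(L[...,0])<.045)&(abs(L[...,1])<.045)&(L[...,2]>lo)&(L[...,2]<lo+.014); p=L[m];p=p[p[:,1]>.008]
        n=p[p[:,0]<0];f=p[p[:,0]>0]; print(' cheek',lo,len(n),len(f),np.percentile(n[:,0],[3,97]).round(4),np.percentile(f[:,0],[3,97]).round(4))
```

```text
board 0.162 74 48 x [-0.0158 -0.0155 -0.0017  0.012   0.0127] ymed 0.0298 slope dx 0.157
board 0.175 75 50 x [-0.0162 -0.0158 -0.0022  0.0113  0.0118] ymed 0.0305 slope dx 0.087
board 0.19 79 51 x [-0.0163 -0.0159 -0.0025  0.0121  0.0122] ymed 0.0304 slope dx 0.024
board 0.205 80 46 x [-0.0168 -0.0165 -0.0019  0.0118  0.0119] ymed 0.0306 slope dx 0.007
board 0.22 71 50 x [-0.0163 -0.0162 -0.0031  0.0116  0.0123] ymed 0.0307 slope dx -0.0
 cheek 0.07 21 22 [-0.0306 -0.018 ] [0.0171 0.032 ]
 cheek 0.085 23 25 [-0.031 -0.018] [0.0177 0.0317]
 cheek 0.1 26 27 [-0.031  -0.0176] [0.0179 0.0319]
 cheek 0.115 22 23 [-0.0294 -0.0192] [0.0181 0.0319]
board 0.162 76 50 x [-0.0162 -0.0158 -0.0032  0.0118  0.013 ] ymed 0.0303 slope dx 0.021
board 0.175 80 51 x [-0.0158 -0.0151 -0.0029  0.0121  0.0131] ymed 0.0301 slope dx 0.09
board 0.19 76 51 x [-0.0162 -0.016  -0.0026  0.0116  0.0126] ymed 0.0311 slope dx 0.021
board 0.205 88 54 x [-0.0164 -0.0159 -0.0029  0.0112  0.0119] ymed 0.031 slope dx 0.072
board 0.22 73 54 x [-0.017  -0.0156 -0.0027  0.0124  0.0127] ymed 0.0308 slope dx 0.045
 cheek 0.07 28 23 [-0.0308 -0.017 ] [0.0182 0.031 ]
 cheek 0.085 22 26 [-0.0303 -0.0175] [0.0183 0.0316]
 cheek 0.1 23 26 [-0.0307 -0.0172] [0.0173 0.0321]
 cheek 0.115 27 22 [-0.03   -0.0174] [0.0173 0.0305]
 cheek 0.07 21 24 [-0.0303 -0.0169] [0.0173 0.0333]
 cheek 0.085 23 28 [-0.0302 -0.0185] [0.0178 0.0318]
 cheek 0.1 28 28 [-0.0302 -0.0171] [0.0174 0.0324]
 cheek 0.115 25 26 [-0.0293 -0.0175] [0.0181 0.0315]
```

{"api": "jog_arm", "payload": {
  "plan": "0 0 0 0.23 -0.15 1 255;0 0 0 0 0 1 255;0 0 0 0 0 1.0 255;0 0 0 0 0 1 255;0 0 0 0 0 1 255;0 0 0 0 0 1 255;0 0 0 0 0 0 255;0 0 0 0 0 0 255"
}}

```text
time_s: 16.15
position: [0.5066, -0.0223, 0.1858]
tool_rot: [[0.978, -0.207, -0.001], [-0.207, -0.978, 0.0], [-0.001, -0.0, -1.0]]
ft_force: [-0.3, 0.7, -1.1]
grip_width: 0.0596
gripper_force: 54.2
```

{"api": "jog_arm", "payload": {
  "plan": "0 0 0 0 0 1 255;0 0 0 0 0 1 255;0 0 0 0 0 1.0 255;0 0 0 0 0 1 255;0 0 0 0 0 1 255;0 0 0 0 0 1 255;0 0 0 0 0 0.8 255;0 0 0 0 0 0 255;0 0 0 0 0 0 255"
}}

```text
time_s: 16.9
position: [0.5069, -0.0224, 0.1185]
tool_rot: [[0.978, -0.207, 0.0], [-0.207, -0.978, -0.0], [0.0, -0.0, -1.0]]
ft_force: [0.1, 0.4, -1.0]
grip_width: 0.0592
gripper_force: 54.3
```

No side load, so the board is going freely into the slot.

{"api": "jog_arm", "payload": {
  "plan": "0 0 0 0 0 0.5 255;0 0 0 0 0 0.5 255;0 0 0 0 0 0.2 255;0 0 0 0 0 0.1 255;0 0 0 0 0 0 255;0 0 0 0 0 0 255"
}}

```text
time_s: 17.4
position: [0.5068, -0.0224, 0.1054]
tool_rot: [[0.978, -0.207, 0.0], [-0.207, -0.978, -0.0], [0.0, 0.0, -1.0]]
ft_force: [-0.3, 0.5, -1.6]
grip_width: 0.0597
gripper_force: 54.3
```

{"api": "jog_arm", "payload": {
  "plan": "0 0 0 0 0 0.1 255;0 0 0 0 0 0.1 255;0 0 0 0 0 0 255;0 0 0 0 0 0 255"
}}

```text
time_s: 17.73
position: [0.507, -0.0225, 0.1041]
tool_rot: [[0.978, -0.207, 0.001], [-0.207, -0.978, -0.0], [0.001, 0.0, -1.0]]
ft_force: [-0.6, 0.7, 4.6]
grip_width: 0.0593
gripper_force: 54.6
```

{"api": "jog_arm", "payload": {
  "plan": "0 0 0 0 0 0 60;0 0 0 0 0 0 30;0 0 0 0 0 0 0;0 0 0 0 0 0 0;0 0 0 0 0 0 0;0 0 0 0 0 -1 0;0 0 0 0 0 -2 0;0 0 0 0 0 -3 0;0 0 0 0 0 -3 0;0 0 0 0 0 -3 0"
}}

```text
time_s: 18.57
position: [0.5064, -0.0223, 0.2246]
tool_rot: [[0.978, -0.207, -0.001], [-0.207, -0.978, 0.0], [-0.001, -0.0, -1.0]]
ft_force: [-0.0, 0.6, -0.8]
grip_width: 0.0853
gripper_force: 0.0
```

{"api": "jog_arm", "payload": {
  "plan": "0 0 0 0 0 -3 0;0 0 0 -3 -2 0 0;0 0 0 -4 0 0 0;0 0 0 -4 0 0 0;0 0 0 0 0 0 0;0 0 0 0 0 0 0"
}}

```text
time_s: 19.07
position: [0.402, 0.0205, 0.2538]
tool_rot: [[0.978, -0.207, 0.001], [-0.207, -0.978, -0.0], [0.001, 0.0, -1.0]]
ft_force: [0.6, -0.2, -0.1]
grip_width: 0.0856
gripper_force: 0.0
```

Run:
```python
from h import *
d=cam('side'); W=pts(d); d2=cam('top'); W2=pts(d2)
cv2.imwrite('pics/c5.png',cv2.resize(d['pixels'][130:290,240:400,::-1],(600,600),interpolation=2))
for w,y0 in((W,-.0216),(W2,-.025)):
    m=(abs(w[...,0]-.504)<.06)&(abs(w[...,1]-y0)<.06)&(w[...,2]>.138)&(w[...,2]<.17); p=w[m]; print(len(p))
    if len(p)>10: print(np.percentile(p[:,2],[50,98]),cv2.minAreaRect((p[:,:2]*1000).astype(np.float32)))
s=env.observe();print(s['time_s'],s['position'],s['ft_force'],s['gripper_force'])
```

```text
87
[0.14347181 0.1469379 ] ((506.1312561035156, -20.409503936767578), (63.80889129638672, 29.426631927490234), 77.58175659179688)
152
[0.1447535 0.1514558] ((505.2192687988281, -24.262657165527344), (60.51862335205078, 29.940719604492188), 78.10791015625)
19.1667 [0.40394638 0.01972105 0.25362436] [ 1.41545424 -0.57899668  0.40130916] 0.0
```

View pics/c5.png

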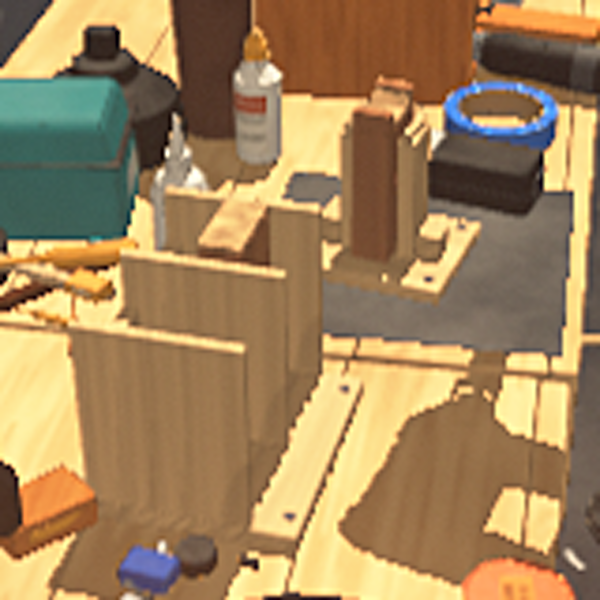

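The board is seated upright in the slot, notch up (foot at about pixel (373,258)), with its top at 0.147 m as expected. The flat board still hangs, at (235,225), and the bottles and tin are in place.

```bash
python3 -c "
from rig import job; print(job.close_job())"
```

```text
the job is handed in; nothing more can be done
None
```

The notched board is fully down in the stand's slot, notch up and centred, and the gripper has let go. The flat board still hangs on its hook, the bottles and tin are in place, and the job is handed in; no verdict was returned.

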